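# Start the chest's hasp bolt without crossing its thread

## Task

Close the gouge chest for transport: swing the steel hasp down over the catch on the lid, then take the wooden crank knob and turn the hasp's bolt backward (counter-clockwise seen from above) until you feel it drop onto the start of its thread, and no farther. Then crank it forward (clockwise) one full turn from where it dropped, give or take a tenth of a turn, and finish with the gripper still closed on the knob, holding the bolt started. Leave the tools and other things on the lid and bench where they are.

Things in the scene. Friction and masses are not known exactly. Their poses are not given: they have to be found in the camera images.
- hasp (a joint): Hinge of the steel hasp, a flat strap 32 mm wide, 6 mm thick; its red end is 165 mm from the hinge axis. 0 = closed, level over the catch (it stops there); grows as the end lifts; starts at 1.35 to 1.75 rad, about upright (over pi/2 leans away from the robot). A stiff hinge (0.12 N m) keeps it up; below about 1.2 rad it sinks shut, in about a second. Push it over from behind, then down from above.
- bolt (a joint): Turning angle of the captive crank bolt in the hasp, rad; grows turning forward (clockwise seen from above with the hasp closed), falls turning backward. At 0 the crank points to the hasp's hinge. Starts within 1.05 rad of 0. Turns lightly.
- sink (a joint): How far the bolt has sunk in the hasp, m, 0 to 0.0215 (positive is down). With the hasp closed: 0.002 to 0.006 before the drop, about 0.0095 just after it, and then 0.008 deeper for every turn forward. It slides with slight friction (0.5 N) and means little while the hasp is up.
- case: Low wooden chest, 260 (x) x 340 (y) x 85 mm high, fixed to the bench, lid shut. Origin: centre of the underside; its front (-x) faces the robot. A steel nut plate with a brass threaded boss (52 mm across, top 29 mm above the lid) is the catch, 60 mm in front of the centre; the hasp's hinge stands 40 mm behind the centre.
- hasp_hinge (a point): Middle of the hasp's hinge axis, which runs along the chest's y axis, 122 mm above the bench; its two cheeks are 7 mm taller. Axes are those of the chest: the closed hasp points from here along -x.
- hasp_tab (a point): Point on the upper face of the hasp's red end (the face that looks up when closed, away from the robot when open), 150 mm from the hinge axis and 15 mm from the end. Its z axis is the normal of that face, its -x axis points to the hasp's end.
- bolt_axis (a point): Point on the bolt's axis at the hasp's upper face, 100 mm from the hinge axis; the z axis is the bolt's axis (up when closed), and moves with the hasp only.
- knob: Upright pale wooden crank knob, 21 mm diameter, 46 mm tall, standing on the steel crank arm (18 mm wide, 8 mm thick), 40 mm from the bolt's axis. It spins freely on its pin, so a gripper holding it from above can carry it round the bolt without turning. Origin: centre of its foot, 1 mm above the crank arm.
- knob_mid (a point): Centre of the knob, 24 mm above its foot; its top is 22 mm higher. With the hasp closed it is at first about 180 mm above the bench.
- mallet: Dark round carver's mallet standing on its head, 84 mm across, 225 mm tall. Origin: centre of its foot. Leave it.
- gouge_yellow: Gouge with yellow ferrule, 250 mm long, lying along its x axis; origin at the ferrule, on the bench. Leave it.
- gouge_teal: Gouge with teal ferrule, as the yellow one. Leave it.
- gouge_red: Gouge with red ferrule, as the yellow one. Leave it.
- wax_tin: Small metal tin standing on the lid to the left behind, 48 mm across, 32 mm tall. Origin: centre of its foot. Leave it.
- slip_stone: Grey slip stone lying on the lid to the right behind, 75 x 26 x 10 mm. Origin: centre of the underside. Leave it.
- rosette: Square carved rosette block, 120 x 120 x 36 mm. Origin: centre of the underside. Leave it.
- boss_top (a point): Centre of the boss's mouth, 114 mm above the bench. With the hasp closed the bolt first sits on top of the thread: turned forward it jams, crossed. Turned backward it rises slightly and, 1 to 3.3 rad from where it started, drops 8 mm by its own weight (1.7 N); then, turned forward, it runs down the thread. A firm grip on the knob can hold the bolt up and keep it from dropping.

How it is judged:
By the outcome, as a careful person would: the job done as asked, in the order asked, and still so for the second after the job is handed in, while the arm keeps its last pose, push and grip.
It also fails if it takes over 61 s, if anything falls off the work surface, if the arm or the gripper's body presses on something with over 40 N, if the wrist force passes 120 N, or if a joint passes its speed limit or range.

## Robot

A 6-joint arm with a two-finger parallel gripper is mounted at the origin on the work surface. World frame = base frame: x ahead of the robot, y to its left, z up, the work surface at z = 0. Lengths are in m, angles in rad, forces in N, time in s.
With the tool pointing down it reaches from about 0.35 to 0.925 m from the base axis. Payload 6.4 kg.
Tool frame: the origin (TCP) lies midway between the tips of the shut fingers; the grasp point (between the pads) lies 19 mm behind it; z points along the fingers, y is the direction in which the jaws open and shut (so a half turn about z gives the same grasp; the last joint's range is limited). The gripper opens to 85 mm and grips with 20 to 120 N. Pads are 22 mm wide; open, the fingers measure 114 mm over their backs; the gripper's body (76 mm by 85 mm) begins 54 mm behind the grasp point. The pads swing forward as they close: fully open they stand 13 mm farther back than shut.
Start: joints at [1.066, 0.245, 1.558, -0, 1.339, -0.174], TCP at [0.211, 0.615, 0.231] pointing down, gripper open.
Joint ranges: [-3.13, 3.13], [-1.02, 2.26], [0.13, 2.54], [-0.95, 4.09], [0.21, 2.88], [-2.74, 2.74]. Speed limits (rad/s): [2.57, 2.57, 3.14, 3.14, 3.14, 3.14].

## Interface

Orientations are given as a 3x3 rotation matrix whose columns are the frame's x, y, z axes.
In Python, from rig import robot gives the robot as it stands.
- The arm moves only by the tool move_arm, never from a script. Its arguments are lists of equal length, an entry for each row: "travel": the shift along the tool's x, y, z in m, a list of three; "dr": the turn, a rotation vector about the tool's x, y, z in rad, a list of three; "gripper": the opening, from 0 (shut) to 1 (fully open). In form: {"travel": [[x, y, z], ...], "dr": [[wx, wy, wz], ...], "gripper": [gripper, ...]}. A call has 1 to 20 rows; each row is the pose to reach, as a shift and turn from the pose commanded when the call began, along the tool's axes at that moment; what a row does not reach only later rows make up. A row lasts 1/8 s, in which the tool goes at most 62.5 mm and 10.7 degrees, less where a joint would pass 70% of its speed; a pose out of reach is approached as far as the arm can. A call with a gripper value outside its range is refused whole. The fingers move at their own pace and stop on an object; "grip_force" is the grip in N (left out, the last holds). Time passes only in rows, so rows that repeat a pose let the fingers close. It gives the time, the measured TCP pose, the force and the opening at its end, in the units of the state.
- robot.state(): the state, without advancing time (a new reading comes with each control period).
- robot.snapshot(name): name is "side" or "top"; returns a dict with "frame" (400x640x3 uint8, red, green, blue), "intrinsics" (3x3 intrinsics, pixels), "k1" (the pictures are not rectified: a ray, as slopes to the right and down, at radius r is drawn at 1 + k1 r^2 times it, then the intrinsics apply), "T" (4x4, takes a point from camera to world coordinates). Camera axes: x right, y down, z forward; pixel columns grow to the right and rows downward; lengths in m; the calibration is good to about 2 mm. A picture is of the moment at which its call begins. There is no depth.
- robot.hand_in(): hands the job in, once; it reports no verdict.
The state is a dict: "t": time; "qpos": joint angles; "joint_vel": joint speeds; "tau": joint torques, N m; "tool_pos": TCP position; "ee_rot": TCP orientation; "force": force on the tool from outside, world axes, zero at the start; "moment": the same for the moment, N m; "gripper_width": finger opening in m.
Only numpy, scipy, OpenCV 4.12 (cv2) and the standard library are available. Lean on these libraries where they do the work, as an engineer would, in place of code of your own. Each camera call takes 0.05 s, during which the arm holds its last target.

## Working session

There is one attempt and no reset: what is moved stays moved. The work goes in short steps, Python scripts to look and compute and a tool call to move; the robot and the scene stay as the last step left them, time stands still between calls to the robot, and variables do not carry over. Pictures are saved under pics/ and viewed, and the job is handed in when it is done.

Besides the shell and the picture viewer there is one more tool, called after "Call:" by a JSON object that holds its "api" and its "payload". move_arm: Moves the arm, as the interface text tells. Its arguments: {"type":"object","properties":{"travel":{"type":"array"},"dr":{"type":"array"},"gripper":{"type":"array"},"grip_force":{"type":"number"}},"required":["travel","dr","gripper"]}

```bash
mkdir -p pics; cat > h.py <<'E'
import numpy as np, cv2
from rig import robot
def snap(n,f):
    s=robot.snapshot(n); cv2.imwrite(f'pics/{f}.png',s['frame'][:,:,::-1]); np.savez(f'pics/{f}.npz',**s); return s
def load(f): return dict(np.load(f'pics/{f}.npz'))
def ray(s,u,v):
    K=s['intrinsics'];k=float(s['k1'])
    d=np.array([(u-K[0,2])/K[0,0],(v-K[1,2])/K[1,1]]);p=d.copy()
    for _ in range(30): p=d/(1+k*(p@p))
    T=s['T'];r=T[:3,:3]@np.array([p[0],p[1],1]);return T[:3,3],r/np.linalg.norm(r)
def onz(s,u,v,z):
    o,r=ray(s,u,v);return o+r*(z-o[2])/r[2]
def proj(s,P):
    T=s['T'];c=T[:3,:3].T@(np.array(P)-T[:3,3]);p=c[:2]/c[2];p=p*(1+float(s['k1'])*(p@p));K=s['intrinsics']
    return np.array([K[0,0]*p[0]+K[0,2],K[1,1]*p[1]+K[1,2]])
def two(s1,a,s2,b):
    o1,r1=ray(s1,*a);o2,r2=ray(s2,*b)
    t=np.linalg.lstsq(np.c_[r1,-r2],o2-o1,rcond=None)[0];p=o1+t[0]*r1;q=o2+t[1]*r2
    return (p+q)/2,np.linalg.norm(p-q)
E
python3 -c "
from h import *
for n in('top','side'):
    s=snap(n,n+'0');print(s['T'],s['intrinsics'],s['k1'])
print(robot.state())"
```

```text
[[-2.57740784e-02 -9.95780475e-01  8.80735099e-02  3.95649927e-01]
 [-9.99667715e-01  2.56389700e-02 -2.66514066e-03  7.63057979e-03]
 [ 3.95780957e-04 -8.81129359e-02 -9.96110412e-01  1.24329652e+00]
 [ 0.00000000e+00  0.00000000e+00  0.00000000e+00  1.00000000e+00]] [[445.24038108   0.         313.98688481]
 [  0.         445.24038108 200.7050053 ]
 [  0.           0.           1.        ]] 0.016038499996195207
[[ 0.99977377 -0.00733263  0.0199661   0.49997011]
 [-0.01895566 -0.73297762  0.6799886  -0.82319153]
 [ 0.0096486  -0.68021324 -0.73295079  1.02875544]
 [ 0.          0.          0.          1.        ]] [[396.46573564   0.         322.13290624]
 [  0.         396.46573564 201.17171411]
 [  0.           0.           1.        ]] -0.09954692038136181
{'t': 0.1, 'qpos': array([ 1.06591355e+00,  2.45796959e-01,  1.55892821e+00,  1.40660883e-05,
        1.33869283e+00, -1.74101602e-01]), 'joint_vel': array([-0.0011513 ,  0.00085217, -0.00230086, -0.0001071 ,  0.00167581,
        0.00051855]), 'tau': array([ 8.63969635e-04, -4.30669749e+01, -3.27131224e+01, -1.00813518e-04,
        2.77191917e-03,  2.59383717e-05]), 'tool_pos': array([0.21084683, 0.61430686, 0.23023739]), 'ee_rot': array([[-9.45787719e-01,  3.24784221e-01, -8.94907469e-04],
       [ 3.24785286e-01,  9.45786438e-01, -1.59097439e-03],
       [ 3.29667970e-04, -1.79537682e-03, -9.99998334e-01]]), 'force': array([ 0.25551721,  0.40826009, -0.31250968]), 'moment': array([-0.02101203,  0.01067094, -0.01876996]), 'gripper_width': 0.08492794132642618}
```

View pics/top0.png

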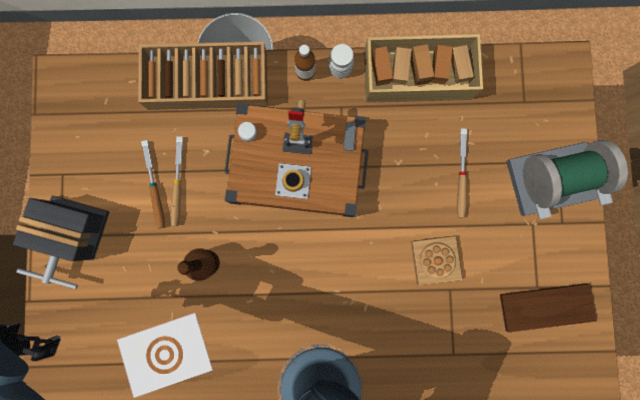

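View pics/side0.png

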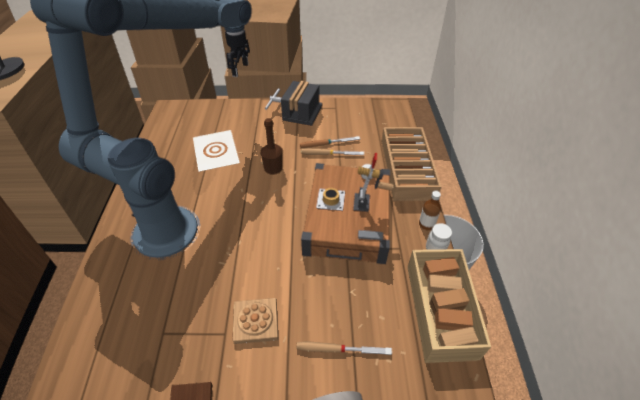

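Top view: chest around (298,160), boss at (293,180), hinge at (298,143), and the red hasp end at (296,116). Side view: boss at (331,197), red end at (374,160). I'll zoom in next.

```bash
python3 -c "
from h import *
a=load('top0')['frame'][90:230,215:380,::-1];cv2.imwrite('pics/top0z.png',cv2.resize(a,None,fx=4.8,fy=4.2*4.8/4.2*.85,interpolation=2))
a=load('side0')['frame'][140:270,290:440,::-1];cv2.imwrite('pics/side0z.png',cv2.resize(a,None,fx=4.6,fy=4.6,interpolation=2))
t=load('top0');f=t['frame'].astype(int)
s=load('side0')
def yel(f): return (f[...,0]>150)&(f[...,2]<90)&(f[...,1]>110)
def red(f): return (f[...,0]>150)&(f[...,1]<50)&(f[...,2]<60)
for n,I in(('t',t),('s',s)):
    f=I['frame'].astype(int)
    for m in(yel(f),red(f)):
        q=cv2.connectedComponentsWithStats(m.astype(np.uint8))
        for i in range(1,q[0]):
            if q[2][i,4]>8: print(n,q[2][i],q[3][i])
    print()
"
```

```text
t [ 257    6  383   80 8406] [500.69605044  34.75921961]
t [  47   19  165   35 2636] [118.8383915   34.50227618]
t [544  27   4   5  13] [545.30769231  29.07692308]
t [574  26   4   5  13] [575.23076923  27.69230769]
t [371  29  16   8  45] [378.35555556  33.53333333]
t [410  29   7   6  22] [412.27272727  32.09090909]
t [284  32   5   6  17] [285.76470588  34.52941176]
t [367  32   4   5  14] [368.14285714  33.71428571]
t [196  34   3   5   9] [197.          35.33333333]
t [100  38   4   5  14] [101.92857143  40.07142857]
t [257  44   5  12  15] [260.33333333  48.4       ]
t [414  45  20  33 450] [423.35333333  61.17777778]
t [165  46  13   1  13] [171.  46.]
t [495  46  24  17 166] [507.69879518  53.0060241 ]
t [  37   54  102   51 2235] [90.15033557 78.89440716]
t [408  56   2  13  14] [408.92857143  62.35714286]
t [209  59   1  10  10] [209.   63.5]
t [254  59   2  10  15] [254.53333333  63.26666667]
t [149  61   3  14  22] [149.63636364  67.72727273]
t [201  60   3  29  53] [202.37735849  74.        ]
t [239  60   1  34  34] [239.   76.5]
t [177  62   1  36  36] [177.   79.5]
t
[... 8133 characters left out ...]
   9   1   9] [257. 348.]
s [320 349   9   1   9] [324. 349.]
s [229 351   3  10  14] [230.         354.92857143]
s [286 351   1  12  12] [286.  356.5]
s [346 351   6   2  10] [348.9 351.4]
s [  84  352   50   48 1448] [107.55939227 380.32803867]
s [331 357  24  35 649] [343.19106317 374.00308166]
s [283 364   3  36  41] [284.6097561  382.48780488]
s [224 378   8  11  35] [227.97142857 383.05714286]
s [236 383   5  17  58] [237.72413793 391.79310345]
s [ 35 389   5   7  10] [ 36.7 391.8]
s [475 389  18  11 165] [483.1030303  394.04242424]
s [227 391   5   9  22] [228.90909091 396.        ]
s [444 391  11   9  85] [448.82352941 395.2       ]
s [454 390  16  10 129] [461.86821705 394.62015504]
```

View pics/top0z.png

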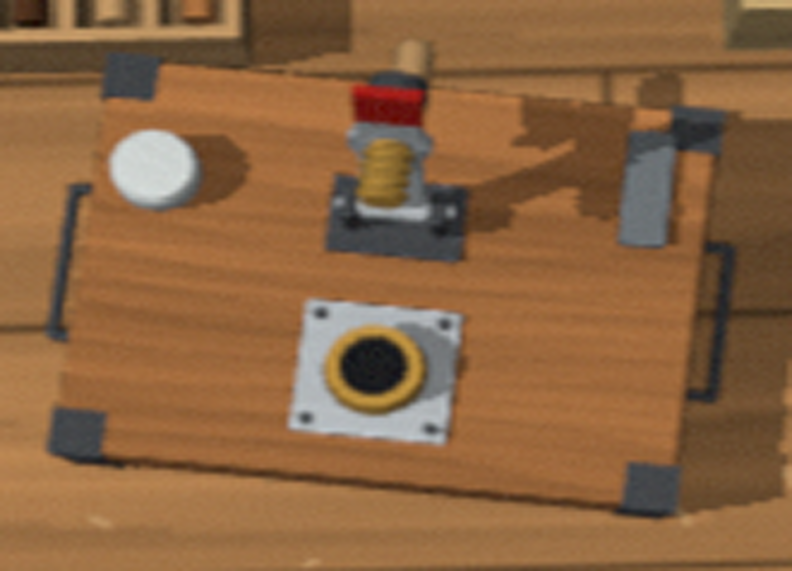

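View pics/side0z.png

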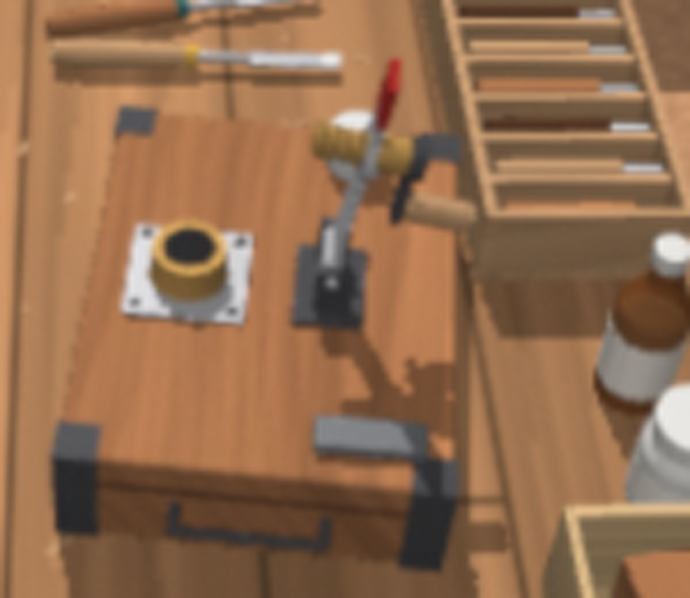

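```bash
cat >> h.py <<'E'
def tz(x,y): return (215+x/4.8,90+y/4.0786)
def sz(x,y): return (290+x/4.6,140+y/4.6)
E
python3 -c "
from h import *
np.set_printoptions(precision=4,suppress=True)
t=load('top0');s=load('side0')
for c in((105,55),(724,110),(679,497),(52,455)): print('corner',onz(t,*tz(*c),.085))
for c in((120,110),(460,135),(452,475),(57,425)): print('scorner',onz(s,*sz(*c),.085))
print('boss',onz(t,*tz(374,366),.114),onz(s,*sz(190,247),.114),two(t,tz(374,366),s,sz(190,247)))
print('boss plate',onz(t,*tz(377,370),.089))
for a,b in(((388,105),(388,98)),((388,88),(395,62)),((388,122),(382,125))):print('red',two(t,tz(*a),s,sz(*b)))
print('hinge',onz(t,*tz(395,213),.122),onz(s,*sz(333,280),.122), two(t,tz(397,213),s,sz(331,265)))
print('knob tip',two(t,tz(414,45),s,sz(474,211)))
print('knob base',two(t,tz(414,75),s,sz(412,205)))
print('bolt end brass',two(t,tz(386,170),s,sz(315,138)))
"
```

```text
corner [0.7628 0.2029 0.085 ]
corner [ 0.7175 -0.1388  0.085 ]
corner [ 0.4661 -0.1053  0.085 ]
corner [0.5018 0.2345 0.085 ]
scorner [0.5076 0.2336 0.085 ]
scorner [0.7683 0.2033 0.085 ]
scorner [ 0.719  -0.1203  0.085 ]
scorner [ 0.4635 -0.0759  0.085 ]
boss [0.5507 0.0571 0.114 ] [0.5549 0.0579 0.114 ] (array([0.5528, 0.0573, 0.1141]), np.float64(0.004228573146513092))
boss plate [0.5515 0.0566 0.089 ]
red (array([0.6749, 0.0408, 0.2661]), np.float64(0.001528695980587071))
red (array([0.6756, 0.0395, 0.2967]), np.float64(0.002052539498695097))
red (array([0.6729, 0.0419, 0.2418]), np.float64(0.003140536666456713))
hinge [0.646  0.0434 0.122 ] [0.6507 0.0181 0.122 ] (array([0.6506, 0.0429, 0.11  ]), np.float64(0.003882615807886774))
knob tip (array([0.7392, 0.0298, 0.175 ]), np.float64(0.00507784430045917))
knob base (array([0.7067, 0.0294, 0.1851]), np.float64(0.016000370854394763))
bolt end brass (array([0.6389, 0.0431, 0.2323]), np.float64(0.014103290827663515))
```

Estimates:
- The chest yaw is about -0.122 rad.
- The boss is at (0.552, 0.0575) and the hinge at (0.651, 0.045), 100 mm apart as specified.
- The hasp leans away at about 1.72 rad.

Next I go up and over, to a point behind the hasp.

Call:
{"api": "move_arm", "payload": {"travel": [[0,0,-0.06],[0,0,-0.12],[-0.05,-0.028,-0.13],[-0.1,-0.056,-0.13],[-0.15,-0.084,-0.13],[-0.2,-0.112,-0.13],[-0.25,-0.14,-0.13],[-0.3,-0.169,-0.13],[-0.35,-0.197,-0.13],[-0.4,-0.225,-0.13],[-0.45,-0.253,-0.13],[-0.5,-0.281,-0.13],[-0.55,-0.309,-0.13],[-0.6,-0.337,-0.13],[-0.64,-0.36,-0.13],[-0.675,-0.379,-0.13],[-0.675,-0.379,-0.13]], "dr": [[0,0,0],[0,0,0],[0,0,-0.05],[0,0,-0.1],[0,0,-0.15],[0,0,-0.21],[0,0,-0.21],[0,0,-0.21],[0,0,-0.21],[0,0,-0.21],[0,0,-0.21],[0,0,-0.21],[0,0,-0.21],[0,0,-0.21],[0,0,-0.21],[0,0,-0.21],[0,0,-0.21]], "gripper": [0,0,0,0,0,0,0,0,0,0,0,0,0,0,0,0,0]}}

```text
t: 2.22
tool_pos: [0.7272, 0.0346, 0.3592]
ee_rot: [[-0.992, 0.124, -0.003], [0.124, 0.992, 0.0], [0.003, -0.0, -1.0]]
force: [-0.3, 0.9, 0.1]
gripper_width: -0.0003
```

Call:
{"api": "move_arm", "payload": {"travel": [[0,0,0.05],[0,0,0.1],[0,0,0.11]], "dr": [[0,0,0],[0,0,0],[0,0,0]], "gripper": [0,0,0]}}

```text
t: 2.6
tool_pos: [0.7236, 0.0383, 0.2461]
ee_rot: [[-0.993, 0.12, -0.009], [0.12, 0.993, 0.001], [0.009, 0.0, -1.0]]
force: [-0.7, 0.5, -0.8]
gripper_width: 0.0003
```

```bash
cat >> h.py <<'E'
def zoom(n,f,u0,v0,w,h,k):
    s=snap(n,f);cv2.imwrite(f'pics/{f}z.png',cv2.resize(s['frame'][v0:v0+h,u0:u0+w,::-1],None,fx=k,fy=k,interpolation=2));return s
E
python3 -c "
from h import *
zoom('side','s1',290,110,150,130,4.6)"
```

```text
(no output)
```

View pics/s1z.png

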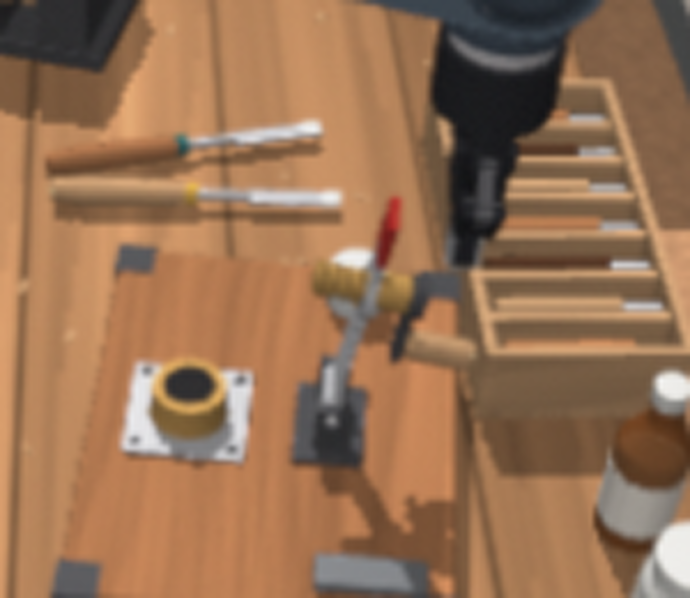

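The finger tips at zoom (465,260) are behind the red end at (390,230), level with it and clear of the crank. Now I push.

Call:
{"api": "move_arm", "payload": {"travel": [[0.015,0,-0.004],[0.03,0,-0.004],[0.045,0,-0.004],[0.06,0,-0.004],[0.075,0,-0.004],[0.09,0,-0.004],[0.105,0,-0.004],[0.12,0,-0.004],[0.13,0,-0.004],[0.13,0,-0.004]], "dr": [[0,0,0],[0,0,0],[0,0,0],[0,0,0],[0,0,0],[0,0,0],[0,0,0],[0,0,0],[0,0,0],[0,0,0]], "gripper": [0,0,0,0,0,0,0,0,0,0]}}

```text
t: 3.9
tool_pos: [0.5976, 0.053, 0.2571]
ee_rot: [[-0.993, 0.12, 0.003], [0.12, 0.993, -0.0], [-0.003, 0.0, -1.0]]
force: [0.3, -0.9, 0.3]
gripper_width: 0.0002
```

```bash
python3 -c "
from h import *
zoom('side','s2',290,110,150,130,4.6)"
```

```text
(no output)
```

View pics/s2z.png

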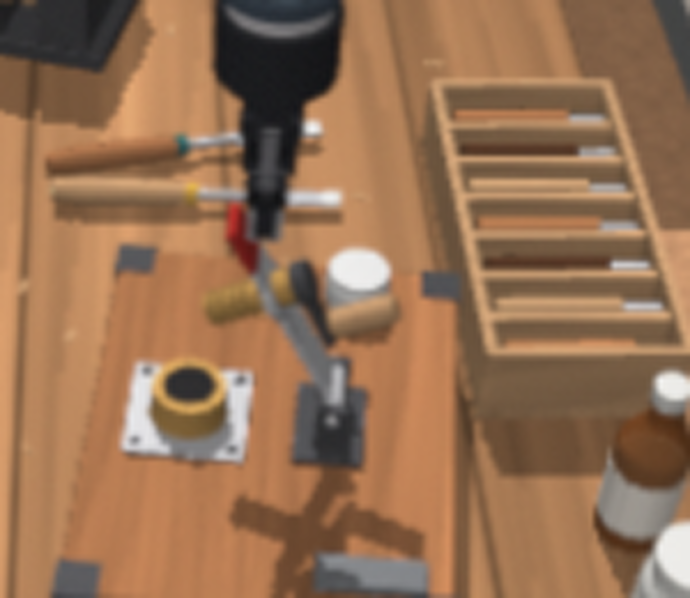

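The hasp has swung past the threshold, with the red end at zoom (240,235). I lift a little and let it sink.

Call:
{"api": "move_arm", "payload": {"travel": [[0,0,-0.03],[0,0,-0.06],[0,0,-0.06],[0,0,-0.06],[0,0,-0.06],[0,0,-0.06],[0,0,-0.06],[0,0,-0.06],[0,0,-0.06],[0,0,-0.06],[0,0,-0.06]], "dr": [[0,0,0],[0,0,0],[0,0,0],[0,0,0],[0,0,0],[0,0,0],[0,0,0],[0,0,0],[0,0,0],[0,0,0],[0,0,0]], "gripper": [0,0,0,0,0,0,0,0,0,0,0]}}

```text
t: 5.32
tool_pos: [0.5974, 0.0527, 0.3153]
ee_rot: [[-0.993, 0.121, 0.0], [0.121, 0.993, -0.0], [-0.0, -0.0, -1.0]]
force: [-0.0, 0.4, 1.1]
gripper_width: 0.0002
```

```bash
python3 -c "
from h import *
zoom('side','s3',290,110,150,130,4.6)
zoom('top','t3',215,90,165,140,4.6)"
```

```text
(no output)
```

View pics/s3z.png

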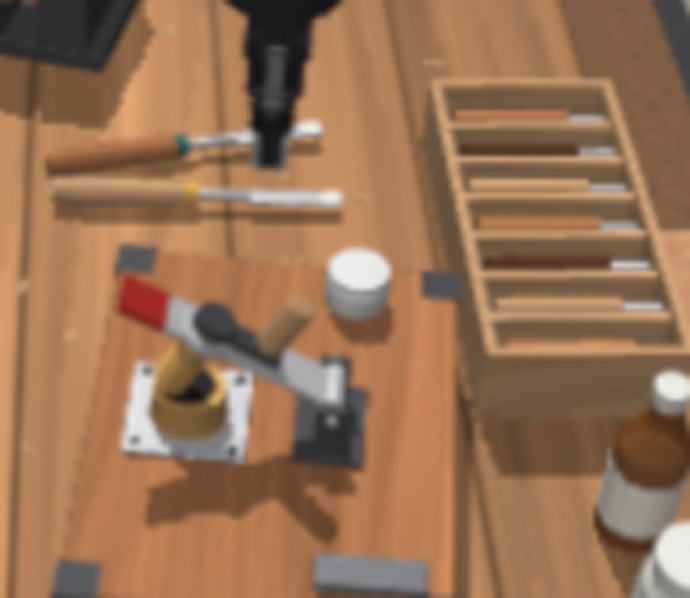

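View pics/t3z.png

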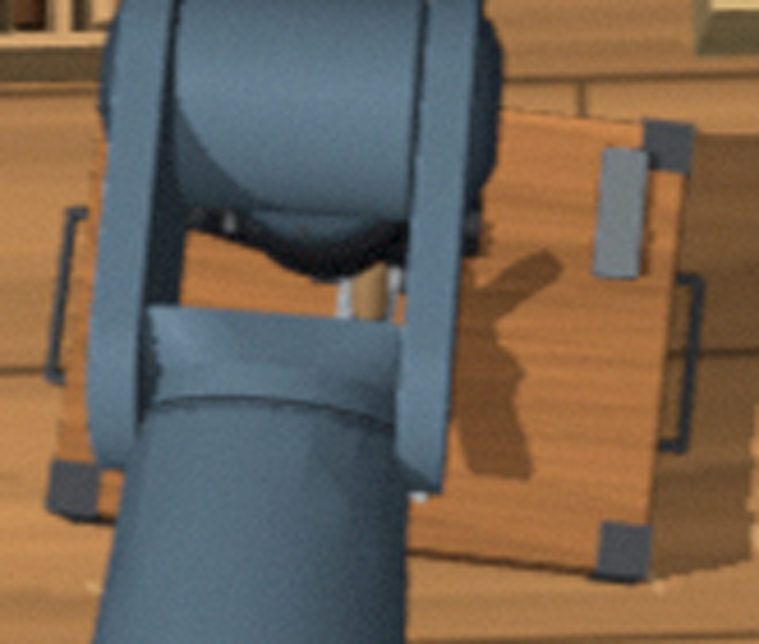

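It's still about 0.4 rad up, either sinking or held. I move over the tab to press it down and check again.

Call:
{"api": "move_arm", "payload": {"travel": [[0.045,0,0],[0.09,0,0],[0.095,0,0],[0.095,0,0]], "dr": [[0,0,0],[0,0,0],[0,0,0],[0,0,0]], "gripper": [0,0,0,0]}}

```text
t: 5.92
tool_pos: [0.5034, 0.0642, 0.3158]
ee_rot: [[-0.993, 0.12, 0.001], [0.12, 0.993, -0.0], [-0.001, -0.0, -1.0]]
force: [0.4, -0.0, 0.2]
gripper_width: 0.0001
```

```bash
python3 -c "
from h import *
zoom('side','s4',290,110,150,130,4.6)"
```

```text
(no output)
```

View pics/s4z.png

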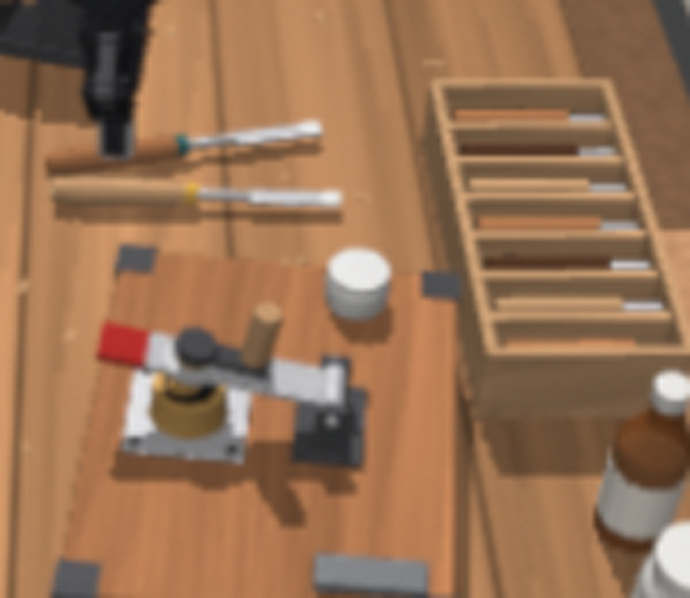

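It has sunk further and looks nearly level. I go down to press on the tab.

Call:
{"api": "move_arm", "payload": {"travel": [[0,0,0.05],[0,0,0.1],[0,0,0.15],[0,0,0.165],[0,0,0.17]], "dr": [[0,0,0],[0,0,0],[0,0,0],[0,0,0],[0,0,0]], "gripper": [0,0,0,0,0]}}

```text
t: 6.6
tool_pos: [0.5039, 0.064, 0.1454]
ee_rot: [[-0.993, 0.121, 0.0], [0.121, 0.993, 0.0], [-0.0, 0.0, -1.0]]
force: [-0.6, -0.3, 0.5]
gripper_width: 0.0002
```

```bash
python3 -c "
from h import *
print(robot.state()['tool_pos'],robot.state()['force'])
zoom('side','s5',290,110,150,130,4.6)"
```

```text
[0.50390415 0.06402386 0.14544899] [-0.5724921 -0.3233494  0.4877253]
```

View pics/s5z.png

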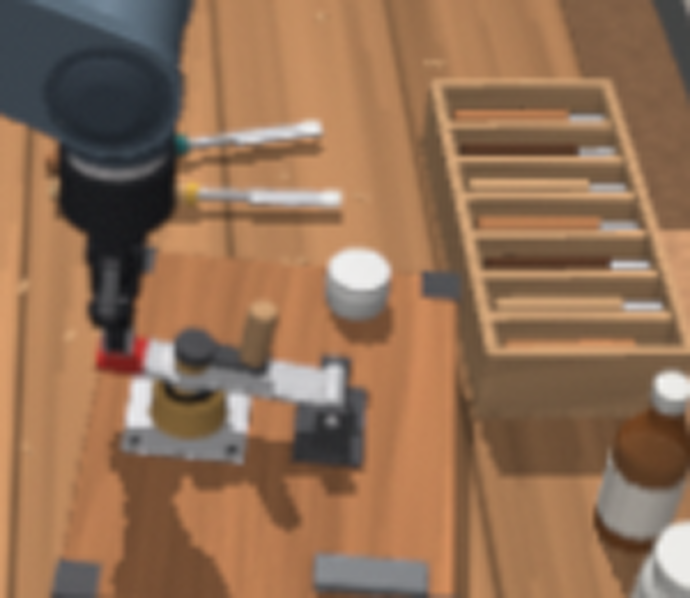

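Call:
{"api": "move_arm", "payload": {"travel": [[0,0,0.005],[0,0,0.01],[0,0,0.014],[0,0,0.018],[0,0,0.018],[0,0,0.018]], "dr": [[0,0,0],[0,0,0],[0,0,0],[0,0,0],[0,0,0],[0,0,0]], "gripper": [0,0,0,0,0,0]}}

```text
t: 7.4
tool_pos: [0.5031, 0.0642, 0.1274]
ee_rot: [[-0.993, 0.12, 0.0], [0.12, 0.993, -0.0], [-0.0, 0.0, -1.0]]
force: [0.0, -0.7, 0.6]
gripper_width: 0.0001
```

Call:
{"api": "move_arm", "payload": {"travel": [[0,0,0.002],[0,0,0.004],[0,0,0.005],[0,0,0.005]], "dr": [[0,0,0],[0,0,0],[0,0,0],[0,0,0]], "gripper": [0,0,0,0]}}

```text
t: 7.9
tool_pos: [0.5034, 0.0642, 0.1248]
ee_rot: [[-0.993, 0.12, -0.001], [0.12, 0.993, -0.0], [0.001, -0.0, -1.0]]
force: [-9.9, 0.3, 17.2]
gripper_width: 0.0
```

```bash
python3 -c "
from h import *
zoom('side','s6',290,110,150,130,4.6)"
```

```text
(no output)
```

View pics/s6z.png

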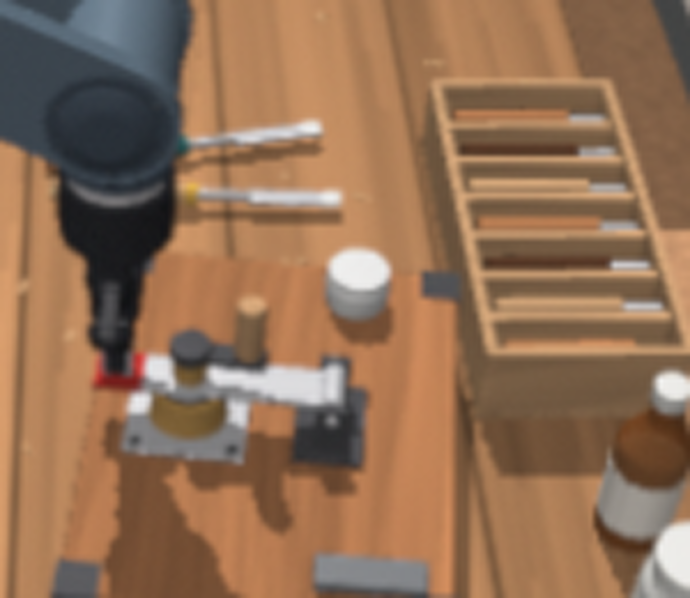

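Pressing gave 17 N at z = 0.1248, so the strap's top is at 0.125 and it is closed. The knob is upright, with its top at zoom (252,302) and the bolt head at (190,345). Next I locate the knob.

```bash
python3 -c "
from h import *
s=load('s6')
f=lambda x,y:(290+x/4.6,110+y/4.6)
B=np.array([.552,.0575])
for x,y,z in((252,303,.202),(250,358,.156)):
    p=onz(s,*f(x,y),z);d=p[:2]-B;print(p,np.hypot(*d),np.arctan2(d[1],d[0])+.122)
print(onz(s,*f(192,342),.155))
ex=np.array([np.cos(.122),-np.sin(.122)]);ey=np.array([ex[1]*-1,ex[0]])
for a in (-.2,0,.2,.4,.6,.8):
    p=B+.04*(np.cos(a)*ex+np.sin(a)*ey)
    print(a,p,(proj(s,[*p,.202])-[290,110])*4.6,(proj(s,[*p,.156])-[290,110])*4.6)
print((proj(s,[*B,.155])-[290,110])*4.6)
"
```

```text
[0.59308171 0.04767693 0.202     ] 0.04223979029921691 -0.11270373489789931
[0.59377286 0.0423143  0.156     ] 0.04444746988067027 -0.22667722040526367
[0.55522152 0.05899897 0.155     ]
-0.2 [0.58994418 0.04484142] [247.48801633 305.9976856 ] [244.13012888 355.38034587]
0 [0.59170269 0.0526321 ] [249.47825535 297.84064299] [246.08376027 347.22535713]
0.2 [0.59187838 0.06061684] [249.05186895 289.56933681] [245.68621863 338.95520718]
0.4 [0.59046425 0.06847732] [246.25814029 281.51244838] [242.98376553 330.89857984]
0.6 [0.58751667 0.07590017] [241.23694586 273.98174339] [238.11102801 323.36751629]
0.8 [0.58315315 0.08258946] [234.20887951 267.26129014] [231.28156723 316.64656787]
[187.3464619  343.58082313]
```

Call:
{"api": "move_arm", "payload": {"travel": [[0,0,-0.05],[0,0,-0.11],[0,0,-0.16],[0.05,0,-0.16],[0.1,0,-0.16]], "dr": [[0,0,0],[0,0,0],[0,0,0],[0,0,0],[0,0,0]], "gripper": [0,0,0,0.6,0.6]}}

```text
t: 8.57
tool_pos: [0.403, 0.0763, 0.283]
ee_rot: [[-0.993, 0.121, 0.001], [0.121, 0.993, -0.0], [-0.001, 0.0, -1.0]]
force: [-0.5, 0.4, 0.9]
gripper_width: 0.0358
```

```bash
python3 -c "
from h import *
zoom('top','t7',215,90,165,140,4.6)
zoom('side','s7',290,110,150,130,4.6)"
```

```text
(no output)
```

View pics/t7z.png

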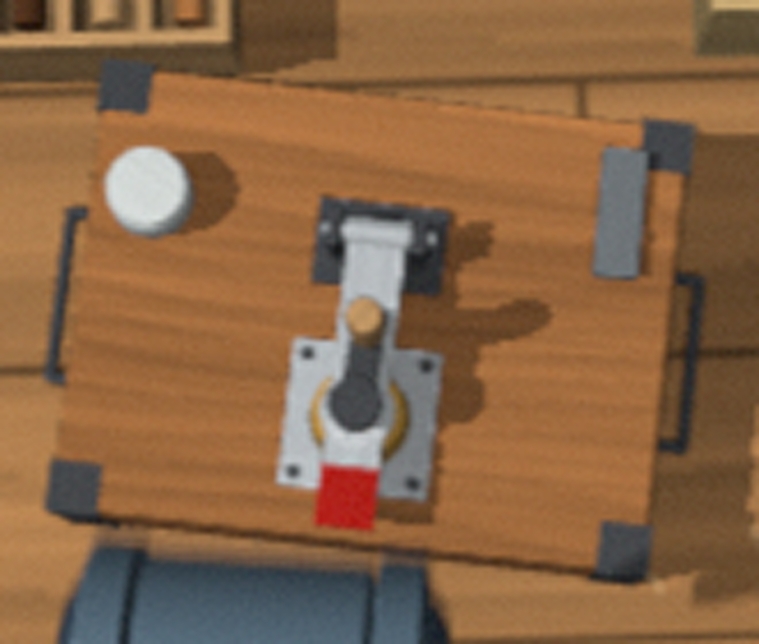

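View pics/s7z.png

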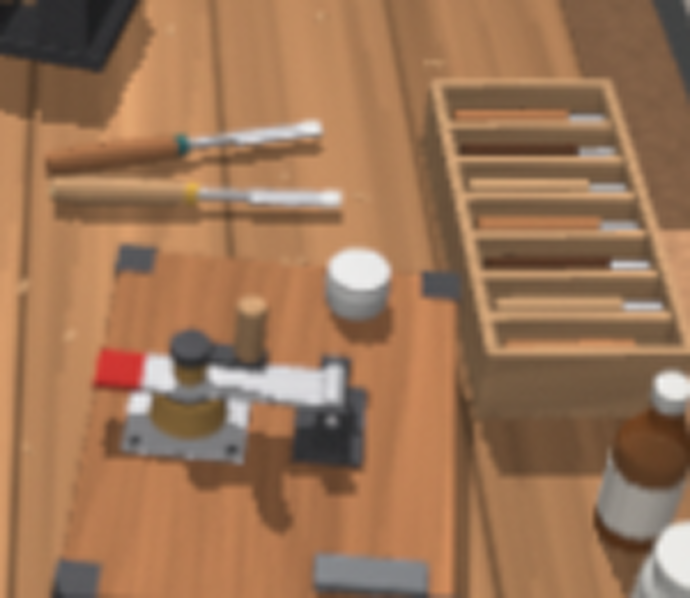

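Top view is clear: knob top at zoom (366,313), bolt head at (357,402), closed hasp. I triangulate.

```bash
python3 -c "
from h import *
np.set_printoptions(precision=4,suppress=True)
t=load('t7');s=load('s7')
a=lambda x,y:(215+x/4.6,90+y/4.6); b=lambda x,y:(290+x/4.6,110+y/4.6)
K=two(t,a(366,313),s,b(253,303));H=two(t,a(357,401),s,b(191,341));print(K,H)
print(onz(t,*a(366,313),.202),onz(t,*a(357,401),.158))
hi=two(t,a(376,230),s,b(337,362));print('hinge',hi)
print('red end', onz(t,*a(347,528),.125),onz(t,*a(378,232),.128))
for A,B in((K[0],H[0]),(onz(t,*a(366,313),.202),onz(t,*a(357,401),.158))):
    d=A-B;print(np.hypot(*d[:2]),np.arctan2(d[1],d[0]))
c=cv2.resize(t['frame'][135:195,275:320,::-1],None,fx=10,fy=10,interpolation=2);cv2.imwrite('pics/t7zz.png',c)
"
```

```text
(array([0.5922, 0.0484, 0.2009]), np.float64(0.0033719103160007795)) (array([0.5526, 0.0559, 0.1587]), np.float64(0.0034212367685816153))
[0.5903 0.0482 0.202 ] [0.551  0.0558 0.158 ]
hinge (array([0.6497, 0.0441, 0.1488]), np.float64(0.007778353502215646))
red end [0.4857 0.0642 0.125 ] [0.6493 0.0434 0.128 ]
0.040241904641890695 -0.18795818546832696
0.039970922072898624 -0.19056042124138878
```

View pics/t7zz.png

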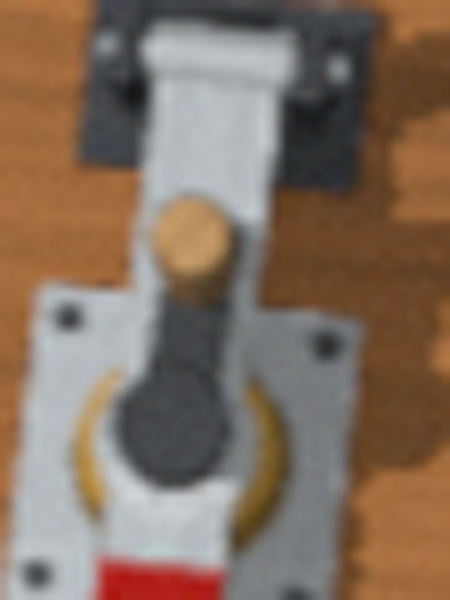

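Both views agree: bolt axis (0.552, 0.0565), knob centre (0.591, 0.049), crank 40 mm long, top at about 0.201 (expected 0.202), world angle -0.19 rad.

My plan is to cage the knob loosely with the jaws tangential to the circle, so it can still drop. I'll carry it counter-clockwise while turning the tool with the crank. I'm turning the wrist first so it has the range for this.

Call:
{"api": "move_arm", "payload": {"travel": [[-0.02,0,0],[-0.04,-0.001,0],[-0.06,-0.001,0],[-0.08,-0.002,0],[-0.1,-0.002,0],[-0.12,-0.003,0],[-0.14,-0.003,0],[-0.16,-0.004,0],[-0.18,-0.004,0],[-0.19,-0.0043,0]], "dr": [[0,0,0.16],[0,0,0.32],[0,0,0.48],[0,0,0.64],[0,0,0.8],[0,0,0.96],[0,0,1.12],[0,0,1.28],[0,0,1.44],[0,0,1.6]], "gripper": [0.6,0.6,0.6,0.6,0.6,0.6,0.6,0.6,0.6,0.6]}}

```text
t: 9.93
tool_pos: [0.5932, 0.0487, 0.2817]
ee_rot: [[0.155, 0.988, -0.0], [0.988, -0.155, 0.0], [-0.0, -0.0, -1.0]]
force: [0.5, 0.0, 0.2]
gripper_width: 0.0514
```

Call:
{"api": "move_arm", "payload": {"travel": [[0,0,0],[0,0,0],[0,0,0],[0,0,0],[0,0,0],[0,0,0],[0,0,0],[0,0,0],[0,0,0],[0,0,0],[0,0,0]], "dr": [[0,0,0.16],[0,0,0.32],[0,0,0.48],[0,0,0.64],[0,0,0.8],[0,0,0.96],[0,0,1.12],[0,0,1.28],[0,0,1.44],[0,0,1.6],[0,0,1.6]], "gripper": [0.6,0.6,0.6,0.6,0.6,0.6,0.6,0.6,0.6,0.6,0.6]}}

```text
t: 11.3
tool_pos: [0.5923, 0.0489, 0.2819]
ee_rot: [[0.984, -0.177, -0.0], [-0.177, -0.984, -0.0], [-0.0, 0.0, -1.0]]
force: [0.3, 1.1, 0.3]
gripper_width: 0.0511
```

```bash
python3 -c "
from h import *
np.set_printoptions(precision=4,suppress=True)
r=robot.state();print(r['tool_pos'],r['ee_rot'],r['qpos'],r['force'],r['t'])
zoom('side','s8',290,110,150,130,4.6)"
```

```text
[0.5923 0.0489 0.2819] [[ 0.9843 -0.1766 -0.0003]
 [-0.1766 -0.9843 -0.    ]
 [-0.0003  0.0001 -1.    ]] [-0.1082  0.0779  1.6529 -0.      1.4111  1.6401] [0.305  1.1228 0.3196] 11.3
```

View pics/s8z.png

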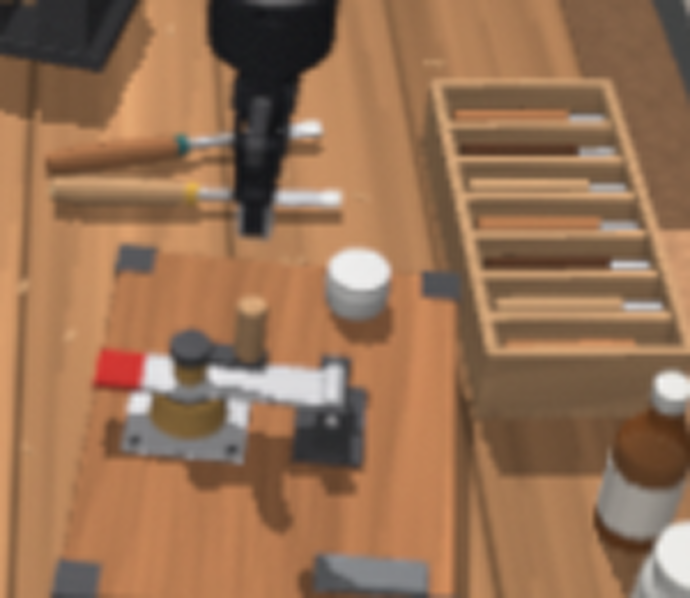

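Call:
{"api": "move_arm", "payload": {"travel": [[-0.001,0,0.05],[-0.001,0,0.095],[-0.001,0,0.11],[-0.001,0,0.116],[-0.001,0,0.116],[-0.001,0,0.116],[-0.001,0,0.116],[-0.001,0,0.116]], "dr": [[0,0,0],[0,0,0],[0,0,0],[0,0,0],[0,0,0],[0,0,0],[0,0,0],[0,0,0]], "gripper": [0.6,0.6,0.6,0.6,0.29,0.29,0.29,0.29], "grip_force": 20}}

```text
t: 12.35
tool_pos: [0.5912, 0.0492, 0.1669]
ee_rot: [[0.984, -0.178, 0.001], [-0.178, -0.984, -0.0], [0.001, -0.0, -1.0]]
force: [-0.0, 0.2, -0.7]
gripper_width: 0.0247
```

```bash
python3 -c "
from h import *
zoom('side','s9',290,110,150,130,4.6)"
```

View pics/s9z.png

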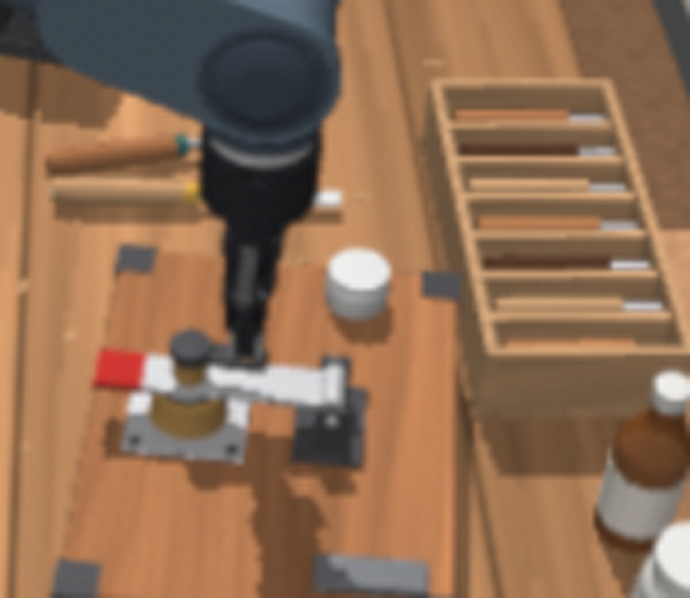

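The finger hides the knob, but the bolt head at zoom (190,345) stays visible, and an 8 mm drop should shift it by about 10 zoom pixels. Now the first 0.9 rad counter-clockwise.

Call:
{"api": "move_arm", "payload": {"travel": [[-0.0004,-0.006,0],[-0.0018,-0.0118,0],[-0.004,-0.0174,0],[-0.007,-0.0226,0],[-0.0107,-0.0273,0],[-0.0151,-0.0313,0],[-0.0151,-0.0313,0]], "dr": [[0,0,-0.15],[0,0,-0.3],[0,0,-0.45],[0,0,-0.6],[0,0,-0.75],[0,0,-0.9],[0,0,-0.9]], "gripper": [0.29,0.29,0.29,0.29,0.29,0.29,0.29]}}

```text
t: 13.28
tool_pos: [0.5818, 0.0829, 0.1667]
ee_rot: [[0.752, 0.659, 0.001], [0.659, -0.752, -0.0], [0.0, 0.0, -1.0]]
force: [0.6, -0.5, 0.1]
gripper_width: 0.0253
```

```bash
cat >> h.py <<'E'
def look(f):
    s=snap('side',f);c=s['frame'][165:225,305:365,::-1];cv2.imwrite(f'pics/{f}z.png',cv2.resize(c,None,fx=9,fy=9,interpolation=2))
    r=robot.state();p=r['tool_pos'];print(r['t'],p,'phi',np.arctan2(p[1]-.0565,p[0]-.552),'rad',np.hypot(p[1]-.0565,p[0]-.552),r['force'],r['moment'],r['gripper_width'])
    g=cv2.cvtColor(s['frame'],cv2.COLOR_RGB2GRAY);print(g[174:204,325:339:3].T)
E
python3 -c "
from h import *
g=cv2.cvtColor(load('s9')['frame'],cv2.COLOR_RGB2GRAY);print(g[174:204,325:339:3].T)
c=load('s9')['frame'][165:225,305:365,::-1];cv2.imwrite('pics/s9zz.png',cv2.resize(c,None,fx=9,fy=9,interpolation=2))
look('s10')"
```

```text
[[133 135 135 135 137 138 138 139 139 139 139 139 149 186 222 225 223 225
  225 224 204 134  98  97  96  95  97  99 102 108]
 [137 137 137 139 139 140 138 131 114  94  90  91  84  68  68  84  97 106
  132 153 138 126 104  86 101 100  99  98  98 100]
 [138 137 137 137 137 137 132 113  90  89  88  90  90  80  53  52  71  87
   90  98 117 125 111  91  93 101  96  96  96  97]
 [133 135 135 136 135 134 133 128 112  93  87  84  76  56  50  72 105 113
  109 119 129 122  97  85  98  93  86  86  87  90]
 [119 122 124 130 131 129 130 130 130 124 107  86  84  82  76 124 200 227
  224 197 142 131 109  91  81  77  77  79  85 100]]
13.325 [0.58166107 0.0828025  0.16642153] phi 0.7254566215371768 rad 0.0396434153098241 [0.1772252  0.64244892 0.80143975] [-0.06260486 -0.01711143 -0.04921789] 0.024806868263704814
[[135 135 135 137 138 139 138 139 139 139 139 139 150 187 222 227 229 232
  228 224 203 134  98  99  97  95  97  98 102 109]
 [138 138 138 139 140 141 139 127 104  95  92  89  77  61  68  87 101 108
  135 174 176 131 104  86 101 101  99  98  99 100]
 [139 139 138 138 138 137 130 110  90  85  76  70  57  52  47  53  73  87
   89  99 118 126 113  91  93 102  97  96  97  97]
 [105 122 135 136 136 133 119  85  67  52  51  51  51  52  64  83  96 104
  104 118 129 123  98  85  99  93  87  87  88  90]
 [ 84 117 121 121 119 102  62  50  50  50  51  75 110 138 175 189 139 131
  132 132 134 132 110  91  81  78  78  79  85 101]]
```

View pics/s10z.png

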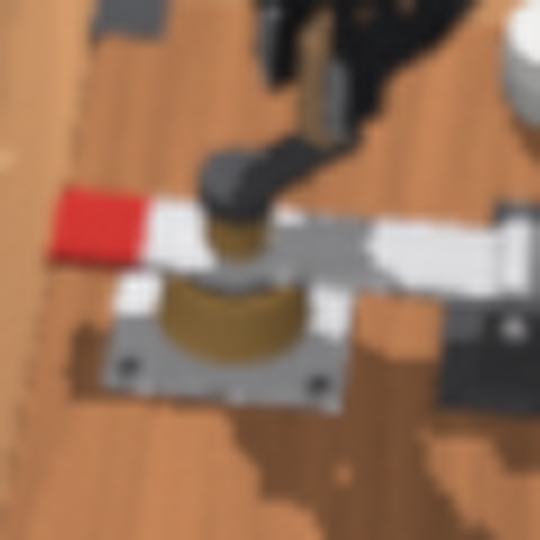

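View pics/s9zz.png

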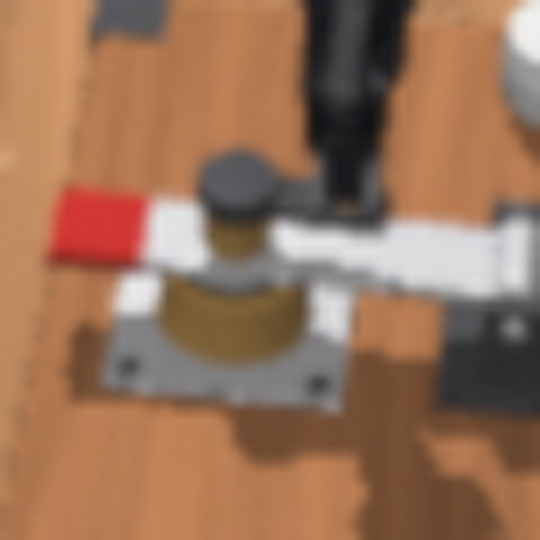

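The knob followed (crank at up-right), and the brass neck under the crank shows the sink clearly. No drop yet. I continue in 0.15 rad steps.

Call:
{"api": "move_arm", "payload": {"travel": [[-0.0001,-0.003,0],[-0.0004,-0.006,0],[-0.0004,-0.006,0]], "dr": [[0,0,-0.075],[0,0,-0.15],[0,0,-0.15]], "gripper": [0.29,0.29,0.29]}}

```text
t: 13.7
tool_pos: [0.5774, 0.0869, 0.1663]
ee_rot: [[0.646, 0.763, -0.0], [0.763, -0.646, 0.0], [0.0, -0.0, -1.0]]
force: [0.3, -0.7, 1.3]
gripper_width: 0.0247
```

```bash
sed -i 's/g\[174:204,325:339:3\].T/g[178:200,329:334:2].T/;s/import numpy as np, cv2/import numpy as np, cv2\nnp.set_printoptions(precision=3,suppress=True,linewidth=150)/' h.py; python3 -c "
from h import *
look('s11')"
```

```text
13.75 [0.577 0.087 0.166] phi 0.8757025234203867 rad 0.03958165358168613 [ 0.633 -1.211  0.157] [-0.052 -0.037  0.024] 0.024691834074223602
[[142 142 137 119  94  79  59  54  52  50  50  68  87  91  97 113 126 126 108  85  98 101]
 [138 138 128 102  73  55  52  52  52  51  47  57  78  88  89  98 117 125 112  92  93 101]
 [134 127 106  75  54  51  52  52  51  47  44  57  73  80  87 105 123 122 100  85 100  97]]
```

Call:
{"api": "move_arm", "payload": {"travel": [[-0.0001,-0.003,0],[-0.0004,-0.006,0],[-0.0004,-0.006,0]], "dr": [[0,0,-0.075],[0,0,-0.15],[0,0,-0.15]], "gripper": [0.29,0.29,0.29]}}

```text
t: 14.12
tool_pos: [0.5724, 0.0906, 0.1662]
ee_rot: [[0.525, 0.851, -0.0], [0.851, -0.525, 0.0], [-0.0, -0.0, -1.0]]
force: [0.2, -0.9, 0.8]
gripper_width: 0.0251
```

```bash
python3 -c "
from h import *
look('s12')"
```

```text
14.175 [0.572 0.091 0.166] phi 1.0304456110866296 rad 0.03968638765531846 [-0.06  -0.159  0.587] [-0.017 -0.04   0.017] 0.02456786552332213
[[143 143 135 111  71  55  52  53  52  49  48  66  86  92  98 112 126 126 108  86  98 101]
 [138 136 122  85  56  51  52  51  53  51  47  57  75  87  89  98 118 125 112  91  93 101]
 [126 103  69  53  50  50  52  53  51  48  46  58  73  81  87 107 126 122  99  85 101  97]]
```

View pics/s12z.png

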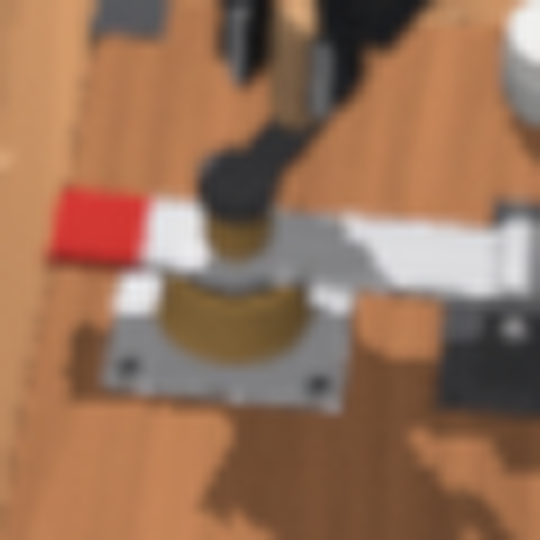

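Still not dropped (neck lower edge of head at row 189). Continuing.

Call:
{"api": "move_arm", "payload": {"travel": [[-0.0001,-0.003,0],[-0.0004,-0.006,0],[-0.0004,-0.006,0]], "dr": [[0,0,-0.075],[0,0,-0.15],[0,0,-0.15]], "gripper": [0.29,0.29,0.29]}}

```text
t: 14.55
tool_pos: [0.5671, 0.0934, 0.1662]
ee_rot: [[0.392, 0.92, -0.0], [0.92, -0.392, 0.0], [0.0, -0.0, -1.0]]
force: [1.2, 0.0, 1.1]
gripper_width: 0.0246
```

```bash
python3 -c "
from h import *
look('s13')"
```

```text
14.6 [0.567 0.093 0.166] phi 1.1823702571174932 rad 0.039839878304359685 [-0.244  0.914 -0.856] [-0.048 -0.021 -0.026] 0.024762285568378627
[[142 141 135 107  63  52  53  53  52  52  50  67  86  91  95 112 131 127 108  86  99 101]
 [130 115  89  65  52  50  51  52  51  50  48  56  75  87  89  99 117 126 112  92  93 100]
 [ 71  54  51  50  50  50  53  52  52  46  47  61  77  80  87 104 123 122  99  85 100  96]]
```

Call:
{"api": "move_arm", "payload": {"travel": [[-0.0001,-0.003,0],[-0.0004,-0.006,0],[-0.0004,-0.006,0]], "dr": [[0,0,-0.075],[0,0,-0.15],[0,0,-0.15]], "gripper": [0.29,0.29,0.29]}}

```text
t: 14.98
tool_pos: [0.5615, 0.0953, 0.1663]
ee_rot: [[0.25, 0.968, -0.0], [0.968, -0.25, 0.0], [0.0, -0.0, -1.0]]
force: [0.9, -0.2, 0.7]
gripper_width: 0.0248
```

```bash
python3 -c "
from h import *
look('s14')"
```

```text
15.025 [0.561 0.095 0.166] phi 1.3318503156246884 rad 0.03997256976197365 [ 0.537 -0.683  0.623] [-0.039 -0.073 -0.046] 0.02463192943404581
[[140 137 126 103  62  52  52  52  51  49  51  68  87  92  95 112 131 126 108  86  98 100]
 [ 72  63  57  52  50  52  52  51  51  49  46  58  78  87  89  98 115 126 112  92  93 101]
 [ 57  51  50  51  50  51  52  52  51  47  47  61  76  80  87 104 123 122  99  85 100  97]]
```

Call:
{"api": "move_arm", "payload": {"travel": [[-0.0001,-0.003,0],[-0.0004,-0.006,0],[-0.0004,-0.006,0]], "dr": [[0,0,-0.075],[0,0,-0.15],[0,0,-0.15]], "gripper": [0.29,0.29,0.29]}}

```text
t: 15.4
tool_pos: [0.5555, 0.0964, 0.1662]
ee_rot: [[0.102, 0.995, -0.0], [0.995, -0.102, 0.0], [0.0, -0.0, -1.0]]
force: [0.6, 0.2, 0.3]
gripper_width: 0.0247
```

```bash
python3 -c "
from h import *
look('s15')"
```

```text
15.45 [0.556 0.096 0.166] phi 1.4830850251250207 rad 0.04011747574017431 [0.849 0.446 0.638] [-0.076  0.009 -0.015] 0.024495263260412764
[[ 97  94  83  75  59  53  53  52  52  51  51  70  90  92  95 108 125 126 107  85  98 101]
 [ 51  50  55  65  66  59  61  53  52  49  46  59  78  87  88  98 117 125 112  91  93 100]
 [ 53  53  53  54  55  54  68  80  65  50  47  61  77  81  87 103 122 122  99  85 100  96]]
```

View pics/s15z.png

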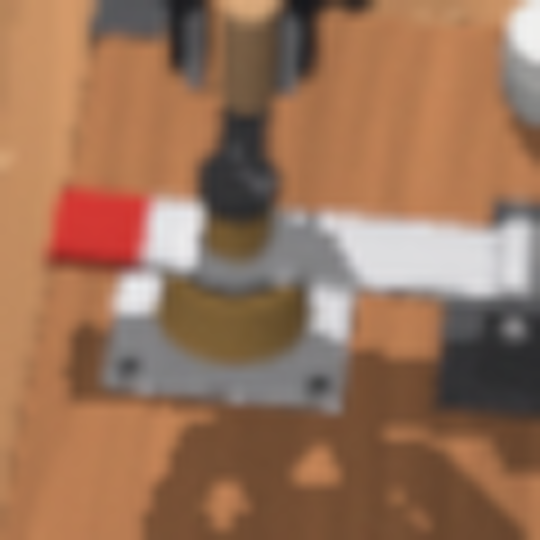

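No drop: neck unchanged and the knob is caged, at (250,50).

Call:
{"api": "move_arm", "payload": {"travel": [[-0.0001,-0.003,0],[-0.0004,-0.006,0],[-0.0004,-0.006,0]], "dr": [[0,0,-0.075],[0,0,-0.15],[0,0,-0.15]], "gripper": [0.29,0.29,0.29]}}

```text
t: 15.82
tool_pos: [0.5496, 0.0966, 0.1663]
ee_rot: [[-0.048, 0.999, -0.0], [0.999, 0.048, 0.0], [0.0, -0.0, -1.0]]
force: [-0.6, 0.5, -0.5]
gripper_width: 0.0246
```

```bash
python3 -c "
from h import *
look('s16')"
```

```text
15.875 [0.55  0.097 0.166] phi 1.6307414271375473 rad 0.04019016038641164 [ 0.203 -0.299  0.601] [ 0.002 -0.105  0.038] 0.0250314911120544
[[ 56  54  58  66  79  80  71  65  56  50  52  71  90  93  95 108 125 125 108  85  97 100]
 [ 53  49  50  50  52  57  69  87  82  66  47  58  78  86  88  97 116 125 112  92  93 100]
 [ 99  96  90  72  55  55  68  85  77  55  48  61  76  81  86 103 122 122  98  85 101  97]]
```

Call:
{"api": "move_arm", "payload": {"travel": [[-0.0001,-0.003,0],[-0.0004,-0.006,0],[-0.0004,-0.006,0]], "dr": [[0,0,-0.075],[0,0,-0.15],[0,0,-0.15]], "gripper": [0.29,0.29,0.29]}}

```text
t: 16.25
tool_pos: [0.5435, 0.0959, 0.1662]
ee_rot: [[-0.196, 0.981, -0.0], [0.981, 0.196, 0.0], [0.0, -0.0, -1.0]]
force: [1.0, 0.5, 0.2]
gripper_width: 0.025
```

```bash
python3 -c "
from h import *
look('s17')"
```

```text
16.3 [0.544 0.096 0.166] phi 1.7819652068416776 rad 0.04033587580261274 [ 0.639  0.653 -0.231] [0.03  0.026 0.053] 0.025043924086953925
[[ 54  50  49  49  52  63  78  83  80  58  51  70  90  93  98 112 126 125 107  86  98 100]
 [ 70  65  56  52  50  52  54  69  81  67  48  58  79  87  89  98 116 125 112  92  93 100]
 [132 130 118  89  65  73  83  83  76  53  48  61  77  79  86 106 126 122  99  85 101  96]]
```

Call:
{"api": "move_arm", "payload": {"travel": [[-0.0001,-0.003,0],[-0.0004,-0.006,0],[-0.0004,-0.006,0]], "dr": [[0,0,-0.075],[0,0,-0.15],[0,0,-0.15]], "gripper": [0.29,0.29,0.29]}}

```text
t: 16.68
tool_pos: [0.5376, 0.0944, 0.1661]
ee_rot: [[-0.341, 0.94, -0.001], [0.94, 0.341, 0.0], [0.0, -0.001, -1.0]]
force: [1.2, 0.6, 0.4]
gripper_width: 0.0243
```

```bash
python3 -c "
from h import *
look('s18')"
```

```text
16.725 [0.538 0.094 0.166] phi 1.932857488075009 rad 0.040457977990171846 [-0.804  0.192 -0.08 ] [0.033 0.001 0.038] 0.02483035748157513
[[ 72  53  50  50  52  51  54  67  79  58  52  71  89  91  95 108 125 126 107  86  98 100]
 [125 105  90  63  52  51  57  69  75  66  48  58  78  88  89  98 116 125 112  91  93 101]
 [133 133 125  98  59  52  53  53  50  47  47  61  77  80  86 103 122 121  98  85 101  96]]
```

View pics/s18z.png

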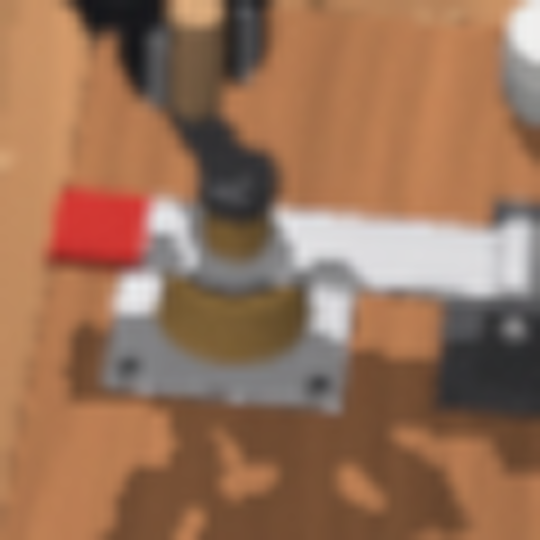

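Call:
{"api": "move_arm", "payload": {"travel": [[-0.0002,-0.003,0],[-0.0006,-0.006,0],[-0.0006,-0.006,0]], "dr": [[0,0,-0.075],[0,0,-0.15],[0,0,-0.15]], "gripper": [0.29,0.29,0.29]}}

```text
t: 17.1
tool_pos: [0.5323, 0.0917, 0.1661]
ee_rot: [[-0.477, 0.879, -0.001], [0.879, 0.477, -0.0], [0.0, -0.0, -1.0]]
force: [0.1, -0.0, -0.2]
gripper_width: 0.0247
```

```bash
python3 -c "
from h import *
look('s19')"
```

```text
17.15 [0.532 0.092 0.166] phi 2.0804916818648698 rad 0.040328450469221816 [-0.161 -0.562  0.691] [-0.035 -0.024 -0.   ] 0.02477483524369101
[[138 129 104  78  58  51  51  53  59  72  70  52  59  79  92 108 125 126 108  86  97 101]
 [137 137 136 133 113  63  51  51  53  54  53  50  49  70  87  98 116 124 111  92  93 101]
 [133 133 133 132 120  85  57  51  50  51  48  42  53  70  85 104 121 121  99  85 100  97]]
```

View pics/s19z.png

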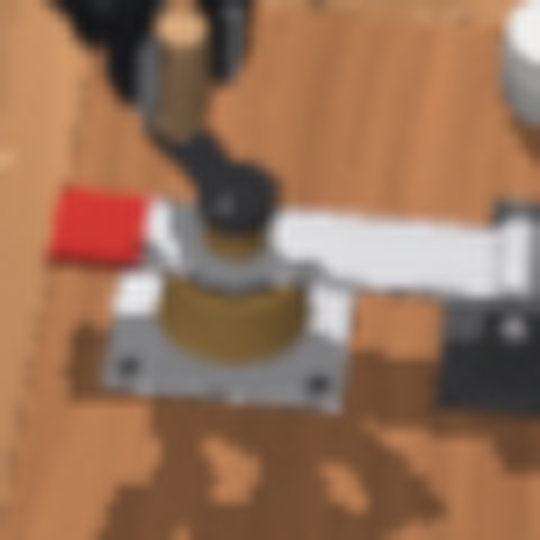

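The drop shows clearly: the head top moved from about 145 to 162 (1.9 px, matching the expected 8 mm). Tool angle was 2.08 and the previous look was 1.93, so the drop angle is about 1.97 ± 0.08, allowing for lag. I ease back slightly, lower a bit and grip.

Call:
{"api": "move_arm", "payload": {"travel": [[0,0.0015,0],[0,0.0015,0.004],[0,0.0015,0.007],[0,0.0015,0.007],[0,0.0015,0.007],[0,0.0015,0.007],[0,0.0015,0.007]], "dr": [[0,0,0],[0,0,0],[0,0,0],[0,0,0],[0,0,0],[0,0,0],[0,0,0]], "gripper": [0.29,0.29,0.29,0.1,0.1,0.1,0.1], "grip_force": 30}}

```text
t: 18.02
tool_pos: [0.5334, 0.0924, 0.1591]
ee_rot: [[-0.479, 0.878, -0.001], [0.878, 0.479, -0.0], [0.0, -0.001, -1.0]]
force: [-0.5, -0.0, -2.2]
gripper_width: 0.02
```

```bash
python3 -c "
from h import *
look('s20')
R=robot.state()['ee_rot'];P=robot.state()['tool_pos'];print(P,R,robot.state()['qpos'])
B=np.array([.552,.0565]);d=P[:2]-B;f0=np.arctan2(d[1],d[0]);r=np.hypot(*d)
for k in range(1,11):
    f=f0-.157*k;w=np.array([.04*np.cos(f)+B[0]-P[0],.04*np.sin(f)+B[1]-P[1],-.001273*.157*k]);print(k,(R.T@w).round(4))
"
```

```text
18.075 [0.533 0.092 0.159] phi 2.048112789979002 rad 0.0404365731174877 [-0.109 -0.308 -1.837] [-0.01   0.135  0.007] 0.019707764130014363
[[139 132 111  79  57  51  52  53  62  72  62  50  58  77  92 107 125 125 108  86  98 100]
 [137 137 136 129 104  61  50  51  52  52  50  49  50  68  87  99 116 125 111  92  93 101]
 [134 133 133 132 118  79  56  51  51  50  48  43  53  72  85 104 122 121  98  85 100  96]]
[0.533 0.092 0.159] [[-0.479  0.878 -0.001]
 [ 0.878  0.479 -0.   ]
 [ 0.    -0.001 -1.   ]] [-0.038  0.071  1.893 -0.     1.179 -0.538]
1 [-0.001  0.006  0.   ]
2 [-0.003  0.012  0.   ]
3 [-0.005  0.018  0.001]
4 [-0.009  0.023  0.001]
5 [-0.013  0.028  0.001]
6 [-0.018  0.032  0.001]
7 [-0.023  0.035  0.001]
8 [-0.029  0.037  0.002]
9 [-0.035  0.039  0.002]
10 [-0.041  0.039  0.002]
```

View pics/s20z.png

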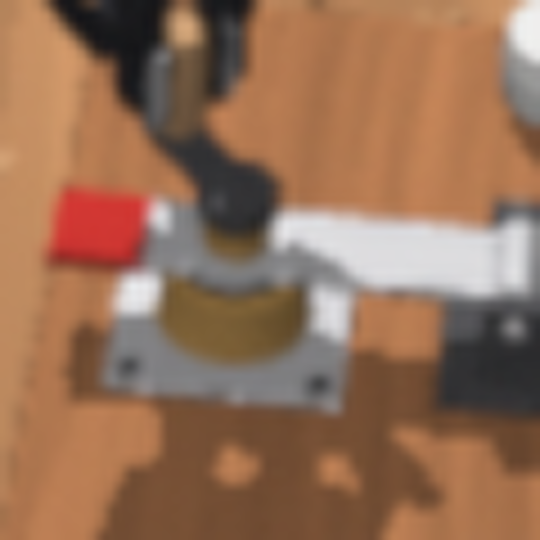

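The grip is closed, but fz ≈ -1.8 N suggests I'm carrying the bolt's weight. I lower slightly to seat it before turning.

Call:
{"api": "move_arm", "payload": {"travel": [[0,0,0.0005],[0,0,0.001],[0,0,0.001]], "dr": [[0,0,0],[0,0,0],[0,0,0]], "gripper": [0.1,0.1,0.1]}}

```text
t: 18.45
tool_pos: [0.5337, 0.0925, 0.1585]
ee_rot: [[-0.479, 0.878, -0.0], [0.878, 0.479, 0.0], [0.0, 0.0, -1.0]]
force: [-1.9, 1.2, 1.1]
gripper_width: 0.0199
```

```bash
python3 -c "
from h import *
np.set_printoptions(precision=4,suppress=True)
look('s21')
R=robot.state()['ee_rot'];P=robot.state()['tool_pos'];print(P)
B=np.array([.552,.0565]);d=P[:2]-B;f0=np.arctan2(d[1],d[0])
for k in range(1,41):
    f=f0-.157*k;w=np.array([.04*np.cos(f)+B[0]-P[0],.04*np.sin(f)+B[1]-P[1],-.001273*.157*k]);print(k,(R.T@w).round(4).tolist())
"
```

```text
18.5 [0.5337 0.0925 0.1585] phi 2.039823210083246 rad 0.04041275034874107 [-1.4494  0.6335  0.9231] [0.1289 0.3795 0.0226] 0.02027938160270147
[[139 133 111  81  62  52  52  52  59  67  63  50  59  79  92 107 126 126 107  85  98 101]
 [137 137 135 132 113  63  51  52  53  54  51  48  49  67  87  99 116 125 112  91  93 100]
 [133 133 134 133 120  85  57  52  51  51  48  44  53  70  84 103 122 121  99  84 100  96]]
[0.5337 0.0925 0.1585]
1 [-0.0011, 0.0062, 0.0002]
2 [-0.0028, 0.0123, 0.0004]
3 [-0.0053, 0.018, 0.0006]
4 [-0.0088, 0.0232, 0.0008]
5 [-0.013, 0.0279, 0.001]
6 [-0.0179, 0.0318, 0.0012]
7 [-0.0233, 0.0349, 0.0014]
8 [-0.0292, 0.0371, 0.0016]
9 [-0.0353, 0.0384, 0.0018]
10 [-0.0416, 0.0387, 0.002]
11 [-0.0478, 0.038, 0.0022]
12 [-0.0539, 0.0364, 0.0024]
13 [-0.0596, 0.0338, 0.0026]
14 [-0.0649, 0.0304, 0.0028]
15 [-0.0695, 0.0262, 0.003]
16 [-0.0734, 0.0213, 0.0032]
17 [-0.0766, 0.0158, 0.0034]
18 [-0.0788, 0.01, 0.0036]
19 [-0.0801, 0.0038, 0.0038]
20 [-0.0804, -0.0024, 0.004]
21 [-0.0797, -0.0087, 0.0042]
22 [-0.0781, -0.0147, 0.0044]
23 [-0.0755, -0.0204, 0.0046]
24 [-0.0721, -0.0257, 0.0048]
25 [-0.0678, -0.0303, 0.005]
26 [-0.063, -0.0343, 0.0052]
27 [-0.0575, -0.0374, 0.0054]
28 [-0.0517, -0.0396, 0.0056]
29 [-0.0455, -0.0409, 0.0058]
30 [-0.0392, -0.0412, 0.006]
31 [-0.033, -0.0406, 0.0062]
32 [-0.027, -0.0389, 0.0064]
33 [-0.0212, -0.0364, 0.0066]
34 [-0.016, -0.0329, 0.0068]
35 [-0.0113, -0.0287, 0.007]
36 [-0.0074, -0.0238, 0.0072]
37 [-0.0043, -0.0184, 0.0074]
38 [-0.002, -0.0125, 0.0076]
39 [-0.0007, -0.0064, 0.0078]
40 [-0.0004, -0.0001, 0.008]
```

It's seated now (fz about +1 N). First quarter turn forward, going down with the thread pitch.

Call:
{"api": "move_arm", "payload": {"travel": [[-0.0008,0.006,0.0002],[-0.0026,0.0121,0.0004],[-0.0051,0.0178,0.0006],[-0.0086,0.0231,0.0008],[-0.0128,0.0278,0.001],[-0.0177,0.0317,0.0012],[-0.0232,0.0348,0.0014],[-0.0291,0.0371,0.0016],[-0.0353,0.0384,0.0018],[-0.0416,0.0387,0.002],[-0.0416,0.0387,0.002]], "dr": [[0,0,0],[0,0,0],[0,0,0],[0,0,0],[0,0,0],[0,0,0],[0,0,0],[0,0,0],[0,0,0],[0,0,0],[0,0,0]], "gripper": [0.1,0.1,0.1,0.1,0.1,0.1,0.1,0.1,0.1,0.1,0.1]}}

```text
t: 19.88
tool_pos: [0.5896, 0.0741, 0.1568]
ee_rot: [[-0.479, 0.878, 0.005], [0.878, 0.479, -0.0], [-0.003, 0.004, -1.0]]
force: [6.2, 2.0, -2.3]
gripper_width: 0.0202
```

```bash
python3 -c "
from h import *
np.set_printoptions(precision=4,suppress=True)
look('s22')
R=robot.state()['ee_rot'];P=robot.state()['tool_pos'];print(P)
"
```

```text
19.925 [0.5896 0.0741 0.1568] phi 0.4387608310781898 rad 0.041535414618396806 [ 5.6649  1.902  -1.9016] [ 0.2709 -0.9584 -0.0195] 0.02000828880608302
[[143 143 143 141 134 115  95  91  91  91  83  62  53  68  90 108 127 126 108  85  99 102]
 [138 138 138 138 129 108  90  89  89  90  87  70  48  58  79  98 117 126 112  92  94 100]
 [133 134 134 134 132 116  92  86  88  88  80  56  50  63  85 107 128 123  98  85 101  97]]
[0.5896 0.0741 0.1568]
```

View pics/s22z.png

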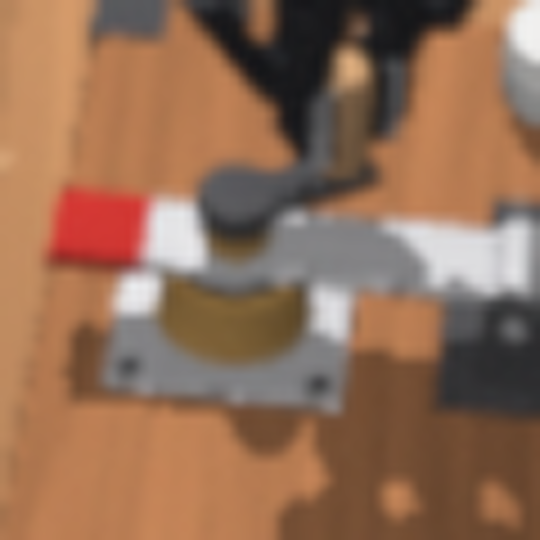

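The turn goes fine and the bolt is sinking. The 6 N lateral force shows the real bolt axis is about 1 mm farther in +x, so I correct the centre to (0.553, 0.0575) and continue.

```bash
python3 -c "
import numpy as np
R=np.array([[-.479,.878,0],[.878,.479,0],[0,0,-1]]);C=np.array([.5878,.0744]);B=np.array([.553,.0575])
for k in range(1,31):
    f=.426-.157*k;w=np.array([.04*np.cos(f)+B[0]-C[0],.04*np.sin(f)+B[1]-C[1],-.0004-.0002*k]);print(k,(R.T@w).round(4).tolist())
"
```

```text
1 [-0.0073, 0.0003, 0.0006]
2 [-0.0133, -0.0016, 0.0008]
3 [-0.0189, -0.0044, 0.001]
4 [-0.024, -0.0081, 0.0012]
5 [-0.0284, -0.0125, 0.0014]
6 [-0.0322, -0.0176, 0.0016]
7 [-0.035, -0.0231, 0.0018]
8 [-0.037, -0.0291, 0.002]
9 [-0.038, -0.0353, 0.0022]
10 [-0.0381, -0.0416, 0.0024]
11 [-0.0371, -0.0478, 0.0026]
12 [-0.0352, -0.0537, 0.0028]
13 [-0.0324, -0.0593, 0.003]
14 [-0.0288, -0.0644, 0.0032]
15 [-0.0243, -0.0689, 0.0034]
16 [-0.0193, -0.0726, 0.0036]
17 [-0.0137, -0.0755, 0.0038]
18 [-0.0078, -0.0775, 0.004]
19 [-0.0016, -0.0785, 0.0042]
20 [0.0047, -0.0786, 0.0044]
21 [0.0109, -0.0776, 0.0046]
22 [0.0169, -0.0757, 0.0048]
23 [0.0225, -0.0729, 0.005]
24 [0.0276, -0.0693, 0.0052]
25 [0.0321, -0.0648, 0.0054]
26 [0.0358, -0.0598, 0.0056]
27 [0.0387, -0.0542, 0.0058]
28 [0.0407, -0.0483, 0.006]
29 [0.0417, -0.0421, 0.0062]
30 [0.0417, -0.0358, 0.0064]
```

Call:
{"api": "move_arm", "payload": {"travel": [[-0.0073,0.0003,0.0006],[-0.0133,-0.0016,0.0008],[-0.0189,-0.0044,0.001],[-0.024,-0.0081,0.0012],[-0.0284,-0.0125,0.0014],[-0.0322,-0.0176,0.0016],[-0.035,-0.0231,0.0018],[-0.037,-0.0291,0.002],[-0.038,-0.0353,0.0022],[-0.0381,-0.0416,0.0024],[-0.0381,-0.0416,0.0024]], "dr": [[0,0,0],[0,0,0],[0,0,0],[0,0,0],[0,0,0],[0,0,0],[0,0,0],[0,0,0],[0,0,0],[0,0,0],[0,0,0]], "gripper": [0.1,0.1,0.1,0.1,0.1,0.1,0.1,0.1,0.1,0.1,0.1]}}

```text
t: 21.3
tool_pos: [0.5683, 0.0207, 0.1539]
ee_rot: [[-0.479, 0.878, -0.002], [0.878, 0.479, -0.001], [0.0, -0.002, -1.0]]
force: [-1.9, -1.0, 5.3]
gripper_width: 0.0203
```

```bash
python3 -c "
from h import *
np.set_printoptions(precision=4,suppress=True)
look('s23')
"
```

```text
21.35 [0.5684 0.0207 0.1538] phi -1.1398596644469243 rad 0.039373115535631366 [-1.4871 -0.5658  6.4561] [-0.0633  0.2494  0.0262] 0.01999811763441271
[[ 51  57  54  45  41  38  37  31  26  25  25  28  34  45  67  98 122 125 108  86  97 100]
 [ 26  27  29  25  26  26  26  26  23  24  25  25  25  26  27  34  54  86 102  91  93 101]
 [ 24  25  28  27  27  25  25  24  25  27  36  52  64  66  66  67  72  81  80  76  90  91]]
```

View pics/s23z.png

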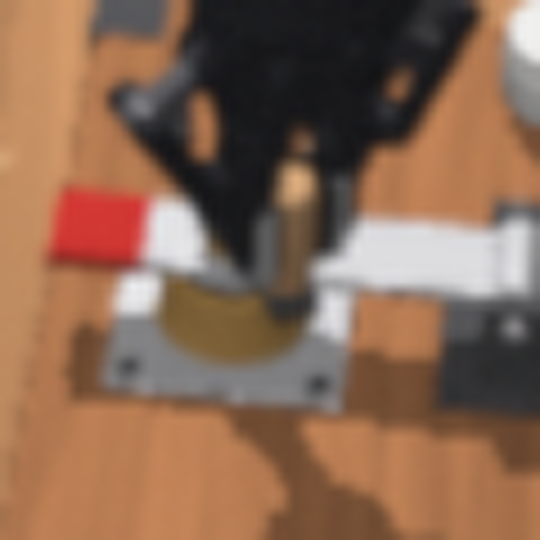

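Halfway, forces are small (fz +6 N, so I'm slightly low). I continue with the height eased 0.3 mm.

Call:
{"api": "move_arm", "payload": {"travel": [[0.001,-0.0062,-0.0001],[0.0029,-0.0121,0.0001],[0.0057,-0.0177,0.0003],[0.0093,-0.0228,0.0005],[0.0138,-0.0273,0.0007],[0.0188,-0.031,0.0009],[0.0244,-0.0339,0.0011],[0.0303,-0.0359,0.0013],[0.0365,-0.0369,0.0015],[0.0428,-0.037,0.0017],[0.0428,-0.037,0.0017]], "dr": [[0,0,0],[0,0,0],[0,0,0],[0,0,0],[0,0,0],[0,0,0],[0,0,0],[0,0,0],[0,0,0],[0,0,0],[0,0,0]], "gripper": [0.1,0.1,0.1,0.1,0.1,0.1,0.1,0.1,0.1,0.1,0.1]}}

```text
t: 22.72
tool_pos: [0.5166, 0.0415, 0.1523]
ee_rot: [[-0.48, 0.877, 0.002], [0.877, 0.48, 0.0], [-0.001, 0.002, -1.0]]
force: [4.5, 3.0, -0.5]
gripper_width: 0.02
```

```bash
python3 -c "
from h import *
np.set_printoptions(precision=4,suppress=True)
look('s24')
"
```

```text
22.775 [0.5166 0.0414 0.1523] phi -2.7384173119569275 rad 0.0384552226348605 [4.6606 3.03   0.4599] [ 0.6228 -0.8797 -0.0222] 0.019816128335976905
[[135 140 140 140 140 135 116  95  91  91  91  82  61  52  72 106 125 126 107  86  98 100]
 [135 137 138 137 137 126 103  90  88  89  90  84  68  48  59  90 116 125 112  92  93 101]
 [133 134 134 134 134 131 116  91  86  87  86  76  54  49  71 105 126 122  98  85  99  97]]
```

View pics/s24z.png

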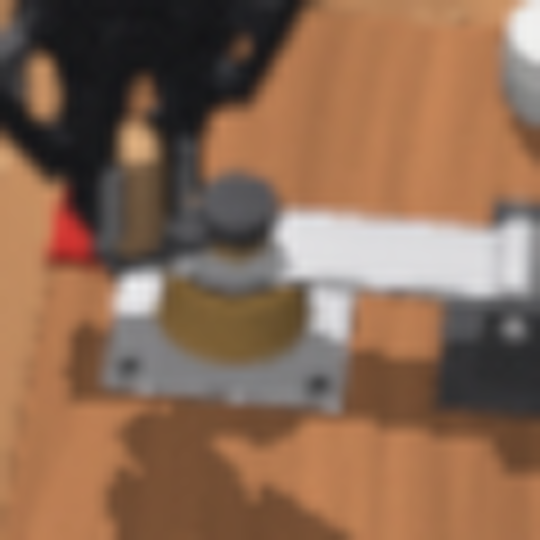

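Three quarters done, the bolt visibly lower (head top at 175). Last quarter.

Call:
{"api": "move_arm", "payload": {"travel": [[0.0062,0.001,0.0002],[0.0122,0.0029,0.0004],[0.0178,0.0057,0.0006],[0.0229,0.0093,0.0008],[0.0274,0.0138,0.001],[0.0311,0.0188,0.0012],[0.034,0.0244,0.0014],[0.036,0.0303,0.0016],[0.037,0.0365,0.0018],[0.037,0.0428,0.002],[0.037,0.0428,0.002],[0.037,0.0428,0.002]], "dr": [[0,0,0],[0,0,0],[0,0,0],[0,0,0],[0,0,0],[0,0,0],[0,0,0],[0,0,0],[0,0,0],[0,0,0],[0,0,0],[0,0,0]], "gripper": [0.1,0.1,0.1,0.1,0.1,0.1,0.1,0.1,0.1,0.1,0.1,0.1]}}

```text
t: 24.28
tool_pos: [0.5364, 0.0942, 0.1501]
ee_rot: [[-0.479, 0.878, 0.001], [0.878, 0.479, 0.001], [0.0, 0.001, -1.0]]
force: [2.5, -2.2, 1.2]
gripper_width: 0.0199
```

```bash
python3 -c "
from h import *
np.set_printoptions(precision=4,suppress=True)
look('s25');s=load('s25')
cv2.imwrite('pics/s25f.png',s['frame'][:,:,::-1])
p=robot.state()['tool_pos']; print('phi B2',np.arctan2(p[1]-.0575,p[0]-.553))
"
```

```text
24.325 [0.5363 0.0942 0.1501] phi 1.9662002912628984 rad 0.04080114118565487 [ 2.1264 -1.7881  2.254 ] [-0.1878 -0.4273 -0.01  ] 0.019833566725094502
[[102 120 120 108  90  63  53  51  51  54  67  83  72  51  63  98 124 125 107  86  97 100]
 [134 137 137 137 136 124  95  58  51  51  52  55  53  48  52  82 115 124 111  92  93 100]
 [133 133 134 134 134 133 117  75  54  52  51  50  47  44  62  96 121 121  98  84 100  96]]
phi B2 1.9986754314374846
```

View pics/s25z.png

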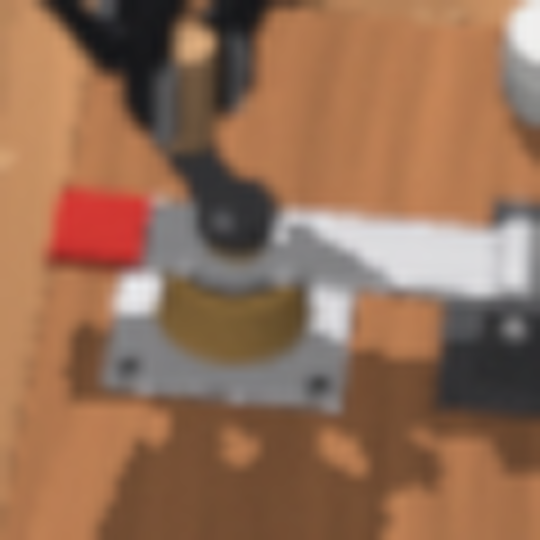

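View pics/s25f.png

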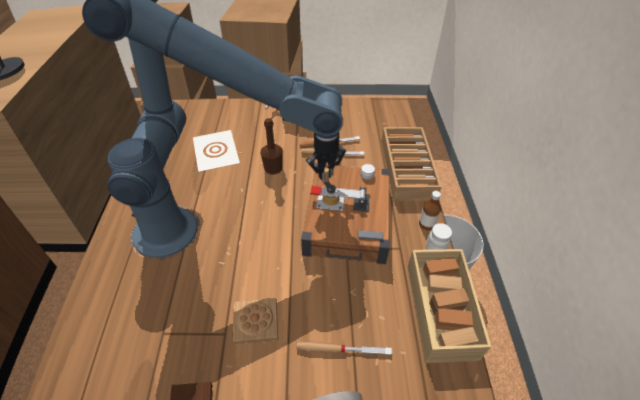

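The bolt head sits another 2 px (about 8 mm) lower, the crank is back at the drop angle after one full turn, and the grip is closed on the knob. The tools haven't moved. I'm handing in.

```bash
python3 -c "
from h import *
robot.hand_in();print(robot.state()['gripper_width'],robot.state()['force'])"
```

```text
the job is handed in; nothing more can be done
the job is handed in; nothing more can be done
```

The job is done and handed in at about 24 s of the 61 s allowed. The hasp is closed and the bolt is started one full turn forward, with the gripper still closed on the knob.

- **Hasp:** I pushed it over from behind, let it sink, then pressed it down until the strap's top stopped level at z = 0.125 m. The press was about 20 N.
- **Backward turn:** I carried the knob counter-clockwise in a loose cage so the bolt could fall. It dropped within one 0.15 rad step, after about 2.15 rad. The side picture showed the bolt head about 2 px lower, which matches 8 mm.
- **Forward turn:** I gripped at 30 N, lowered slightly because the grip was carrying the bolt's weight, then cranked clockwise 6.21 rad from there. It finished within about 0.1 rad of one turn from the drop. The bolt head sank a further 2 px or so (about 8 mm).

**Last checks:** the jaws were at 20 mm on the knob and forces were under 3 N. In the pictures the tools and other things look where they were.

**Disagreements:**
- My first estimate of the bolt axis was off by 1 to 1.5 mm. It showed as 6 N of sideways force a quarter turn in, and I corrected it.
- The drop angle is only known to about 0.08 rad.
- The final state read after the hand-in was refused, so the last readings are from just before it.

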